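# Build up a gang-milling arbor

### The job

Build up the milling set on the upright arbor in the blue fixture: first the black collar, then the large gold-coloured cutter, then the bright collar, and last the smaller steel cutter. Lower each one down the arbor, without dropping it, until it sits fully home on the one below, and let go. Leave the red insert box, the white gauge block and the micrometer where they are.

Things in the scene. Friction and masses are not known exactly. Their poses are not given: they have to be found in the camera images.
- black_collar_mid (a point): black steel spacing collar, a loose ring lying flat; the point is its centre, half-way up, on the bore's axis, z up. Outside diameter 34 mm, bore 24 mm, height 14 mm; 40 to 65 g
- gold_cutter_mid (a point): gold-coloured toothed milling cutter, a disc with a hole, a loose ring lying flat; the point is its centre, half-way up, on the bore's axis, z up. Outside diameter 63 mm, bore 24 mm, thickness 8 mm; 110 to 175 g
- bright_collar_mid (a point): bright silvery steel spacing collar, a loose ring lying flat; the point is its centre, half-way up, on the bore's axis, z up. Outside diameter 34 mm, bore 24 mm, height 10 mm; 28 to 45 g
- steel_cutter_mid (a point): grey steel toothed milling cutter, a disc with a hole, a loose ring lying flat; the point is its centre, half-way up, on the bore's axis, z up. Outside diameter 50 mm, bore 24 mm, thickness 10 mm; 80 to 125 g
- arbor_seat (a point): on the axis of the fixed upright arbor, at its flat shoulder face (40 mm across, 102 mm above the bench) where the first ring sits; z up the arbor. Above the face: a 22 mm post to 38 mm, a cone to 16 mm diameter at 44 mm, a threaded end to the tip at 52 mm; no key. Below: silvery flange, 64 mm across, its top 10 mm down, on a blue block 76 x 72 mm and a base plate 130 (along x) x 92 x 12 mm
- insert_box_mid (a point): red plastic box of carbide inserts with a pale label, loose, 44 mm along its x, 26 mm along its y, 15 mm high; the point is its centre. Not to be moved
- gauge_block_mid (a point): white ceramic gauge block, loose, standing upright: 35 mm along its x, 9 mm along its y, 30 mm high; the point is its centre. Not to be moved
- micrometer_mid (a point): outside micrometer lying flat, loose, about 140 mm along its x, 45 mm wide (its bow towards its -y) and 14 mm high; the point is near its middle, 7 mm up. Not to be moved

How it is judged (in metres and radians):
On the way, in this order (a step that is already met when the one before it is completed fails the run):
1. the black collar sits home on the arbor's shoulder (horizontal distance between black_collar_mid and arbor_seat below 0.003 m and z of black_collar_mid in the frame of arbor_seat between 0.005 and 0.009 m), for 0.2 s.
2. the gold-coloured cutter sits home on the black collar (horizontal distance between gold_cutter_mid and arbor_seat below 0.003 m and z of gold_cutter_mid in the frame of arbor_seat between 0.016 and 0.02 m), for 0.2 s.
3. the bright collar sits home on the gold-coloured cutter (horizontal distance between bright_collar_mid and arbor_seat below 0.003 m and z of bright_collar_mid in the frame of arbor_seat between 0.025 and 0.029 m), for 0.2 s.
4. the small steel cutter sits home on the bright collar (horizontal distance between steel_cutter_mid and arbor_seat below 0.003 m and z of steel_cutter_mid in the frame of arbor_seat between 0.035 and 0.039 m), for 0.2 s.
At the end, for the whole second after the job is handed in: On the arbor, from the shoulder up: black collar, gold-coloured cutter, bright collar, small steel cutter, each within 3 mm of the axis, within 2 mm of its height when all sit on one another (centres 7, 18, 27 and 37 mm above the shoulder face), level and at rest (all of step 1 and all of step 2 and all of step 3 and all of step 4 and angle between each of black_collar_mid, gold_cutter_mid, bright_collar_mid, steel_cutter_mid's own z axis and vertical below 0.06 rad and linear speed of each of black_collar, gold_cutter, bright_collar, steel_cutter below 0.02 m/s); the robot touches nothing.
It fails at once if a collar or cutter is dropped (falls free faster than 0.5 m/s, a drop of more than about 13 mm) ((linear speed of black_collar above 0.5 m/s and contact force between the fingers and black_collar below 0.05 N) or (linear speed of gold_cutter above 0.5 m/s and contact force between the fingers and gold_cutter below 0.05 N) or (linear speed of bright_collar above 0.5 m/s and contact force between the fingers and bright_collar below 0.05 N) or (linear speed of steel_cutter above 0.5 m/s and contact force between the fingers and steel_cutter below 0.05 N)).
It fails at once if the red insert box, the gauge block or the micrometer is moved by more than 20 mm (distance of any of insert_box_mid, gauge_block_mid, micrometer_mid from where it was at the start of the episode above 0.02 m).
It also fails if it takes over 99 s, if anything falls off the work surface, if the arm or the gripper's body presses on something with over 40 N, if the wrist force passes 120 N, or if a joint passes its speed limit or range.

### The arm

A 6-joint arm with a two-finger parallel gripper is mounted at the origin on the work surface. World frame = base frame: x ahead of the robot, y to its left, z up, the work surface at z = 0. Lengths are in mm, angles in rad, forces in N, time in s.
With the tool pointing down it reaches from about 300 to 875 mm from the base axis. Payload 6.4 kg.
Tool frame: the origin (TCP) lies between the finger pads; the fingertips stand 8 mm ahead of it and the grasp point (between the pads) lies 11 mm behind it (robot.tip_extent is the distance from the TCP to the fingertips, in mm); z points along the fingers, y is the line along which they close (so a half turn about z gives the same grasp; the last joint's range is limited). The gripper opens to 88 mm and grips with 3 to 60 N. Pads are 18 mm wide; open, the fingers measure 123 mm over their backs; the gripper's body (75 mm by 187 mm) begins 45 mm behind the grasp point.
Start: joints at [0.927, 0.181, 1.607, -0, 1.354, -0.206], TCP at [243.761, 520.79, 246.714] pointing down, gripper open.
Joint ranges: [-2.99, 2.99], [-0.89, 2.07], [0.3, 2.58], [-1.14, 4.28], [0, 2.63], [-3.12, 3.12]. Speed limits (rad/s): [2.57, 2.57, 3.01, 3.14, 3.14, 3.14].

### API

Orientations are given as a unit quaternion [w, x, y, z].
In Python, from station import robot gives the robot as it stands. The module is installed in compiled form; this text tells all that it offers.
- The arm moves only by the shell command python3 -m handwheel 'ROWS' [FORCE]. ROWS is JSON, a list of rows, each an object of numbers: "tx", "ty", "tz": the shift along the world's x, y, z normalised to -1 to 1, where 1 is 0.4 m; "ax", "ay", "az": the turn, a rotation vector about the world's x, y, z normalised to -1 to 1, where 1 is 360 degrees; "hand": the opening, from 0 (shut) to 1 (fully open). In form: [{"tx": .., "ty": .., "tz": .., "ax": .., "ay": .., "az": .., "hand": ..}, ...]. A call has 1 to 8 rows; each row is the pose to reach, as a shift and turn from the pose commanded when the call began, turning the shorter way round; what a row does not reach only later rows make up. A row lasts 1/8 s, in which the tool goes at most 62.5 mm and 10.7 degrees, less where a joint would pass 70% of its speed; a pose out of reach is approached as far as the arm can. A call with a number of a shift or a turn outside -1 to 1 is refused whole. A call with a gripper value outside its range is refused whole. The fingers move at their own pace and stop on an object; FORCE is the grip in N (left out, the last holds). Time passes only in rows, so rows that repeat a pose let the fingers close. It gives the time, the measured TCP pose, the force, the opening and the grip force at its end, in the units of the state.
- robot.read_state(): the state, without advancing time (a new reading comes with each control period).
- robot.camera(name): name is "scene" or "top" or "wrist"; returns a dict with "frame" (420x560x3 uint8, blue, green, red), "vertical_fov" (degrees; the focal length in pixels is half the picture's height over the tangent of half this angle, whatever the lens; pixels are square), "cx", "cy" (the principal point, pixels), "distortion" ([k1, k2, p1, p2, k3] as OpenCV has them; the pictures are not rectified), "R" (3x3) and "t" (3): a world point X has camera coordinates R X + t; the wrist camera has in their place "T_tool_cam" (4x4, takes a point from camera to tool coordinates, whose origin is the TCP and whose axes are the flange's). Camera axes: x right, y down, z forward; pixel columns grow to the right and rows downward; lengths in mm; the calibration is good to about 2 mm. A picture is of the moment at which its call begins: read the wrist's pose just before it. There is no depth.
- robot.finish_job(): hands the job in; it is judged then, once.
The state is a dict: "time_s": time; "qpos": joint angles; "joint_velocities": joint speeds; "tau": joint torques, N m; "tool_pos": TCP position; "ee_rot": TCP orientation; "contact_force": force on the tool from outside, world axes, zero at the start; "ft_torque": the same for the moment, N m; "finger_gap": finger opening in mm; "finger_force": force on a finger pad.
Only numpy, scipy, OpenCV 4.12 (cv2) and the standard library are available. Lean on these libraries where they do the work, as an engineer would, in place of code of your own. Each camera call takes 0.05 s, during which the arm holds its last target. There are 200 camera calls.

## Working session

There is one attempt and no reset: what is moved stays moved. The work goes in short steps, Python scripts to look and compute and a shell command to move; the robot and the scene stay as the last step left them, time stands still between calls to the robot, and variables do not carry over. Pictures are saved under pics/ and viewed, at most 14 in all, crops included, and the job is handed in when it is done.

```bash
mkdir -p pics
cat > h.py <<'E'
import numpy as np, cv2
from station import robot
from scipy.spatial.transform import Rotation as Ro
def cam(name):
    s=robot.read_state(); c=robot.camera(name); f=c["frame"]; h,w=f.shape[:2]
    fl=h/2/np.tan(np.radians(c["vertical_fov"])/2)
    K=np.array([[fl,0,c["cx"]],[0,fl,c["cy"]],[0,0,1.]])
    if name=="wrist":
        q=s["ee_rot"]; T=np.eye(4); T[:3,:3]=Ro.from_quat([q[1],q[2],q[3],q[0]]).as_matrix(); T[:3,3]=s["tool_pos"]
        M=np.linalg.inv(T@np.array(c["T_tool_cam"])); R,t=M[:3,:3],M[:3,3]
    else: R,t=np.array(c["R"]),np.array(c["t"])
    return dict(f=f,K=K,d=np.array(c["distortion"],float),R=R,t=t)
def ray(c,uv,z):
    p=cv2.undistortPoints(np.array(uv,float).reshape(-1,1,2),c["K"],c["d"]).reshape(-1,2)
    d=np.c_[p,np.ones(len(p))]@c["R"]; o=-c["R"].T@c["t"]
    return o+d*((z-o[2])/d[:,2])[:,None]
def proj(c,X):
    return cv2.projectPoints(np.array(X,float).reshape(-1,1,3),cv2.Rodrigues(c["R"])[0],c["t"],c["K"],c["d"])[0].reshape(-1,2)
E
python3 - <<'E'
from h import *
for n in("top","scene","wrist"):
    c=cam(n); cv2.imwrite(f"pics/{n}0.png",c["f"]); print(n,-c["R"].T@c["t"],c["R"][2],c["K"][0,0])
print(robot.read_state())
E
```

```text
top [471.30049122   5.28642652 939.4026891 ] [ 0.10828699  0.01030591 -0.99406625] 398.0625000628547
scene [ 993.04654234 -138.27000281  725.61857562] [-0.57130149  0.18715635 -0.79911646] 418.7042283007379
wrist [179.56489026 549.33285843 384.18691577] [ 0.24778615 -0.1191061  -0.96146542] 313.64958401685965
{'time_s': 0.15, 'qpos': array([ 9.26675897e-01,  1.81388553e-01,  1.60774409e+00,  3.23662314e-06,
        1.35379006e+00, -2.06297261e-01]), 'joint_velocities': array([-6.85411522e-05, -1.27943153e-03, -2.24668296e-03,  1.03861819e-03,
        1.05453735e-04, -6.02511015e-04]), 'tau': array([ 7.49790761e-04, -4.34229791e+01, -3.42174447e+01,  7.03079905e-02,
        3.55941115e-02, -8.98313829e-05]), 'tool_pos': array([243.52834967, 520.45883834, 246.02341705]), 'ee_rot': array([-2.75769152e-04,  2.17167606e-01,  9.76134104e-01, -6.05153507e-04]), 'contact_force': array([ 0.21565267, -0.96412478,  0.53470542]), 'ft_torque': array([ 0.02847617, -0.02953498,  0.00933735]), 'finger_force': 0.0, 'finger_gap': 87.83471311517013}
```

View pics/top0.png

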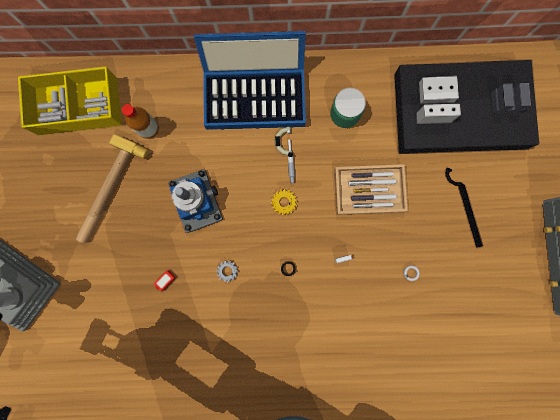

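View pics/scene0.png

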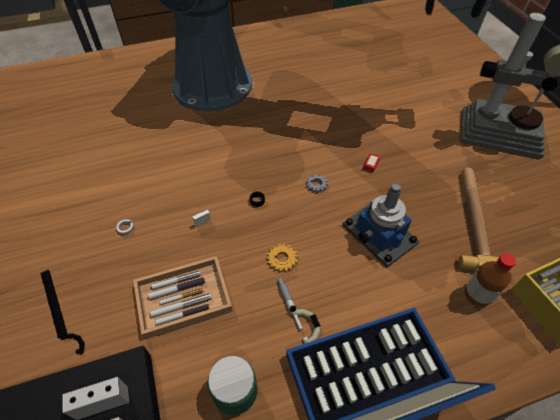

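The top view shows the arbor tip near (186,192), gold (285,202), steel (228,271), black (288,268), bright (412,273), gauge block (344,259), red box (164,281) and micrometer (287,155). The scene view agrees: arbor tip (394,188), gold (282,257), steel (317,183), black (257,199), bright (125,227).

```bash
python3 - <<'E'
from h import *
S={"black":(7,(288,268),(257,199),14),"gold":(4,(285,202),(282,257),20),"bright":(5,(412,273),(125,227),14),"steel":(5,(228,271),(317,183),17)}
for k,n in enumerate(("top","scene")):
    c=cam(n); f=c["f"]; hsv=cv2.cvtColor(f,cv2.COLOR_BGR2HSV)
    for o,v in S.items():
        u,w=v[1+k]; r=v[3]; y0,x0=w-r,u-r
        p=hsv[y0:w+r,x0:u+r].astype(int)
        if o=="black": m=p[...,2]<55
        elif o=="gold": m=(p[...,0]>18)&(p[...,1]>150)&(p[...,2]>110)
        else: m=(p[...,1]<70)
        m=m.astype(np.uint8); nl,L,st,ce=cv2.connectedComponentsWithStats(m,connectivity=8)
        i=1+np.argmax(st[1:,4]); pts=np.argwhere(L==i)[:,::-1].astype(np.int32)
        (cc,rr)=cv2.minEnclosingCircle(cv2.convexHull(pts)); uv=np.array(cc)+[x0,y0]
        print(n,o,uv.round(1),round(rr,1),st[i,4],ray(c,[uv],v[0])[0].round(1))
    big=cv2.resize(f[150:240,140:260] if k==0 else f[170:270,330:430],None,fx=5,fy=5,interpolation=cv2.INTER_CUBIC)
    cv2.imwrite(f"pics/arb{k}.png",big)
E
python3 -c "
import cv2,numpy as np
a=cv2.imread('pics/arb0.png');b=cv2.imread('pics/arb1.png')
o=np.zeros((420,800,3),np.uint8);a=cv2.resize(a,(400,300));b=cv2.resize(b,(400,400));o[:300,:400]=a;o[:400,400:]=b
cv2.imwrite('pics/arb.png',o)"
```

```text
top black [288.  268.5] 7.2 80 [435.4   1.1   7. ]
top gold [283.9 201.8] 13.4 421 [591.9   6.4   4. ]
top bright [411.5 272.5] 7.9 124 [ 419.5 -282.6    5. ]
top steel [226.7 270.8] 10.7 251 [433.7 143.7   5. ]
scene black [256.9 199.1] 7.9 152 [436.4   0.6   7. ]
scene gold [270. 263.] 2.2 8 [596.4 -20.5   4. ]
scene bright [124.4 226.4] 8.8 168 [ 417.7 -283.5    5. ]
scene steel [316.6 182.5] 10.7 258 [431.3 143.3   5. ]
```

View pics/arb.png

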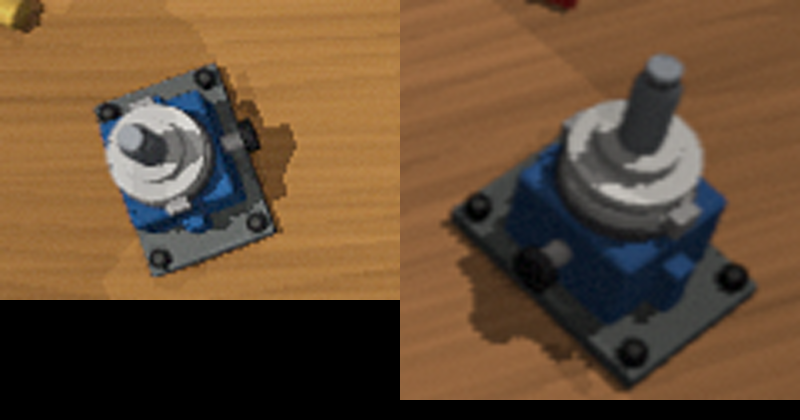

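Run:
```python
from h import *
c=cam("top");print(ray(c,[(179,190.5)],154),ray(c,[(187.7,196.5)],92))
c=cam("scene");print(ray(c,[(396.3,187)],154), ray(c,[(282,256.5)],4))
w=cam("wrist")
print(robot.camera("wrist")["T_tool_cam"].round(3))
```

```text
[[600.8884373  215.11071585 154.        ]] [[597.55602741 212.96510983  92.        ]]
[[601.8850817  216.00402282 154.        ]] [[589.83044675   6.66564459   4.        ]]
[[ 1.00000e-03 -9.61000e-01 -2.75000e-01  7.01770e+01]
 [ 1.00000e+00  1.00000e-03 -1.00000e-03 -1.09200e+00]
 [ 2.00000e-03 -2.75000e-01  9.61000e-01 -1.38261e+02]
 [ 0.00000e+00  0.00000e+00  0.00000e+00  1.00000e+00]]
```

View pics/wrist0.png

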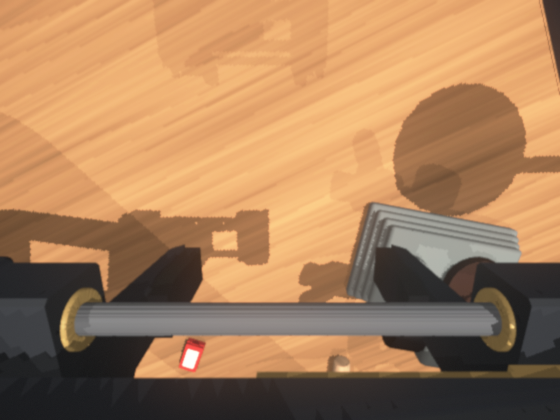

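The wrist view shows the fingers straddling rows 245+, with the clear area above them. Hovering over a part at TCP z≈150 should put it near row 197.

```bash
R='{"tx":0.4788,"ty":-0.9,"tz":-0.04,"az":0.0694,"hand":1}'; python3 -m handwheel '[{"tx":0.4788,"ty":-0.9,"tz":-0.04,"az":0.0694,"hand":1},{"tx":0.4788,"ty":-0.9,"tz":-0.04,"az":0.0694,"hand":1},{"tx":0.4788,"ty":-0.9,"tz":-0.04,"az":0.0694,"hand":1},{"tx":0.4788,"ty":-0.9,"tz":-0.04,"az":0.0694,"hand":1},{"tx":0.4788,"ty":-0.9,"tz":-0.04,"az":0.0694,"hand":1},{"tx":0.4788,"ty":-0.9,"tz":-0.04,"az":0.0694,"hand":1},{"tx":0.4788,"ty":-0.9,"tz":-0.04,"az":0.0694,"hand":1},{"tx":0.4788,"ty":-0.9,"tz":-0.04,"az":0.0694,"hand":1}]'
```

```text
validation failed for argument at $[0]...
```

```bash
python3 -m handwheel '[{"tx":0.4788,"ty":-0.9,"tz":-0.04,"ax":0,"ay":0,"az":0.0694,"hand":1},{"tx":0.4788,"ty":-0.9,"tz":-0.04,"ax":0,"ay":0,"az":0.0694,"hand":1},{"tx":0.4788,"ty":-0.9,"tz":-0.04,"ax":0,"ay":0,"az":0.0694,"hand":1},{"tx":0.4788,"ty":-0.9,"tz":-0.04,"ax":0,"ay":0,"az":0.0694,"hand":1},{"tx":0.4788,"ty":-0.9,"tz":-0.04,"ax":0,"ay":0,"az":0.0694,"hand":1},{"tx":0.4788,"ty":-0.9,"tz":-0.04,"ax":0,"ay":0,"az":0.0694,"hand":1},{"tx":0.4788,"ty":-0.9,"tz":-0.04,"ax":0,"ay":0,"az":0.0694,"hand":1},{"tx":0.4788,"ty":-0.9,"tz":-0.04,"ax":0,"ay":0,"az":0.0694,"hand":1}]'
```

```text
time_s: 1.45
tool_pos: [436.5, 158.5, 230.8]
ee_rot: [0.0, 0.003, 1.0, -0.0]
contact_force: [-0.5, 0.7, -0.0]
finger_gap: 88.2
finger_force: 0.0
```

```bash
python3 -m handwheel '[{"tx":0,"ty":-0.399,"tz":-0.2,"ax":0,"ay":0,"az":0,"hand":1},{"tx":0,"ty":-0.399,"tz":-0.2,"ax":0,"ay":0,"az":0,"hand":1},{"tx":0,"ty":-0.399,"tz":-0.2,"ax":0,"ay":0,"az":0,"hand":1},{"tx":0,"ty":-0.399,"tz":-0.2,"ax":0,"ay":0,"az":0,"hand":1},{"tx":0,"ty":-0.399,"tz":-0.2,"ax":0,"ay":0,"az":0,"hand":1}]'
python3 - <<'E'
from h import *
print(robot.read_state()["tool_pos"],robot.read_state()["ee_rot"],robot.read_state()["qpos"])
c=cam("wrist"); cv2.imwrite("pics/w1.png",c["f"]); print(proj(c,[435.5,1,7]))
g=cv2.cvtColor(c["f"],cv2.COLOR_BGR2GRAY)
m=(g<60).astype(np.uint8);m[235:]=0
nl,L,st,ce=cv2.connectedComponentsWithStats(m)
for i in range(1,nl):
    if st[i,4]>100:
        (cc,rr)=cv2.minEnclosingCircle(cv2.convexHull(np.argwhere(L==i)[:,::-1].astype(np.int32)))
        print(st[i],cc,rr,ray(c,[cc],14))
E
```

```text
time_s: 2.08
tool_pos: [435.4, 2.2, 151.1]
ee_rot: [0.0, 0.001, 1.0, 0.0]
contact_force: [-0.4, 0.3, 0.9]
finger_gap: 88.2
finger_force: 0.0
[435.43750733   2.2492162  151.12013159] [1.60776464e-04 7.92701251e-04 9.99999636e-01 2.72222461e-04] [-2.69218788e-01 -2.21345723e-02  2.03385519e+00  6.74817358e-04
  1.12970648e+00 -1.83871776e+00]
[[287.95208635 198.52547991]]
[269 190  24  26 147] (279.30487060546875, 202.30487060546875) 14.845325469970703 [[437.27564681  -6.84930038  14.        ]]
```

View pics/w1.png

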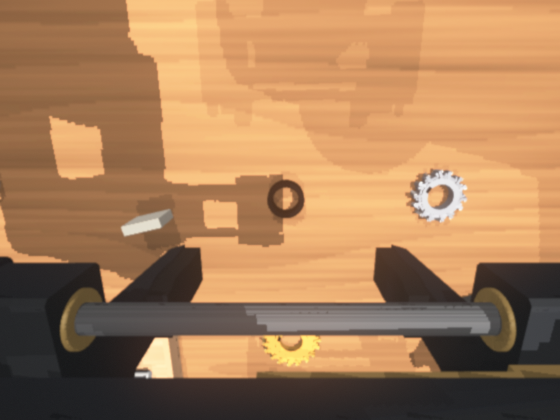

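The wrist view shows the black ring at about (286,199), steel (438,196), gold (291,345) and the gauge block (147,222). The ring is nearly under the TCP. I'll refine its centre and descend.

```bash
cat >> h.py <<'E'
def ring(c,uv,r,z,kind):
    u,v=map(int,uv); p=c["f"][v-r:v+r,u-r:u+r]; h=cv2.cvtColor(p,cv2.COLOR_BGR2HSV).astype(int)
    m={"black":h[...,2]<95,"gold":(h[...,0]>19)&(h[...,1]>150)&(h[...,2]>90),"grey":h[...,1]<75}[kind].astype(np.uint8)
    nl,L,st,ce=cv2.connectedComponentsWithStats(m); i=1+np.argmax(st[1:,4])
    pts=cv2.convexHull(np.argwhere(L==i)[:,::-1].astype(np.int32)).reshape(-1,2)+[u-r,v-r]
    X=ray(c,pts,z)[:,:2].astype(np.float32); cc,rr=cv2.minEnclosingCircle(X); M=cv2.moments(X)
    return st[i,4],np.round(cc,1),round(rr,1),np.round([M["m10"]/M["m00"],M["m01"]/M["m00"]],1)
E
python3 - <<'E'
from h import *
c=cam("wrist")
print(ring(c,(286,199),24,14,"black")); print(ring(c,(438,196),34,8,"grey"))
E
```

```text
(np.int32(515), array([434.4,  -2.2]), 17.0, array([434.4,  -1.7]))
(np.int32(1761), array([432.7, 139.7]), 26.7, array([433.1, 139.9]))
```

```bash
python3 -m handwheel '[{"tx":0,"ty":-0.0035,"tz":-0.15,"ax":0,"ay":0,"az":0,"hand":0.7},{"tx":0,"ty":-0.0035,"tz":-0.28,"ax":0,"ay":0,"az":0,"hand":0.7},{"tx":0,"ty":-0.0035,"tz":-0.3467,"ax":0,"ay":0,"az":0,"hand":0.7},{"tx":0,"ty":-0.0035,"tz":-0.3467,"ax":0,"ay":0,"az":0,"hand":0.6},{"tx":0,"ty":-0.0035,"tz":-0.3467,"ax":0,"ay":0,"az":0,"hand":0.3},{"tx":0,"ty":-0.0035,"tz":-0.3467,"ax":0,"ay":0,"az":0,"hand":0.3},{"tx":0,"ty":-0.0035,"tz":-0.3467,"ax":0,"ay":0,"az":0,"hand":0.3},{"tx":0,"ty":-0.0035,"tz":-0.3467,"ax":0,"ay":0,"az":0,"hand":0.3}]' 10
python3 -c "
from h import *
c=cam('wrist');cv2.imwrite('pics/w2.png',c['f'])
c=cam('top'); print(ring(c,(288,268),12,14,'black'));print(robot.read_state())"
```

```text
time_s: 3.18
tool_pos: [436.2, -0.1, 13.0]
ee_rot: [0.001, 0.001, 1.0, 0.0]
contact_force: [-0.9, 3.3, 8.0]
finger_gap: 33.5
finger_force: 10.0Traceback (most recent call last):
  File "<string>", line 4, in <module>
    c=cam('top'); print(ring(c,(288,268),12,14,'black'));print(robot.read_state())
                        ~~~~^^^^^^^^^^^^^^^^^^^^^^^^^^^
  File "h.py", line 22, in ring
    nl,L,st,ce=cv2.connectedComponentsWithStats(m); i=1+np.argmax(st[1:,4])
                                                        ~~~~~~~~~^^^^^^^^^^
    return _wrapfunc(a, 'argmax', axis=axis, out=out, **kwds)
    return bound(*args, **kwds)
ValueError: attempt to get argmax of an empty sequence
```

View pics/w2.png

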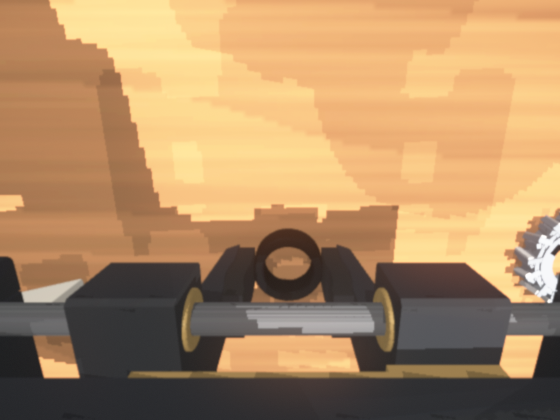

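Ring gripped at (289,262). I'll regrasp at 90° so the ring is centred on both tool axes.

```bash
python3 -m handwheel '[{"tx":0,"ty":0,"tz":0,"ax":0,"ay":0,"az":0,"hand":0.55},{"tx":0,"ty":0,"tz":0,"ax":0,"ay":0,"az":-0.028,"hand":0.55},{"tx":0,"ty":0,"tz":0,"ax":0,"ay":0,"az":-0.25,"hand":0.55},{"tx":0,"ty":0,"tz":0,"ax":0,"ay":0,"az":-0.25,"hand":0.55},{"tx":0,"ty":0,"tz":0,"ax":0,"ay":0,"az":-0.25,"hand":0.55},{"tx":0,"ty":0,"tz":0,"ax":0,"ay":0,"az":-0.25,"hand":0.55},{"tx":0,"ty":0,"tz":0,"ax":0,"ay":0,"az":-0.25,"hand":0.55},{"tx":0,"ty":0,"tz":0,"ax":0,"ay":0,"az":-0.25,"hand":0.55}]' 20
python3 -m handwheel '[{"tx":0,"ty":0,"tz":0,"ax":0,"ay":0,"az":-0.051,"hand":0.55},{"tx":0,"ty":0,"tz":0,"ax":0,"ay":0,"az":-0.051,"hand":0.55},{"tx":0,"ty":0,"tz":0,"ax":0,"ay":0,"az":-0.051,"hand":0.55}]' 20
python3 -c "
from h import *
s=robot.read_state();print(s['ee_rot'],s['tool_pos'],s['qpos'])"
```

```text
time_s: 4.28
tool_pos: [435.1, -0.4, 12.0]
ee_rot: [0.0, 0.609, 0.793, -0.0]
contact_force: [0.8, 0.4, -0.4]
finger_gap: 48.4
finger_force: 0.0
time_s: 4.65
tool_pos: [435.2, -0.4, 12.0]
ee_rot: [0.0, 0.725, 0.689, -0.0]
contact_force: [-0.1, -0.8, 0.1]
finger_gap: 48.6
finger_force: 0.0
[ 1.61047615e-05  7.24980828e-01  6.88769039e-01 -9.86102608e-05] [ 4.35168455e+02 -3.65805757e-01  1.20316602e+01] [-2.74825635e-01  2.58174068e-01  2.08919834e+00 -2.60732286e-04
  7.94293327e-01 -2.23426108e-01]
```

```bash
python3 -m handwheel '[{"tx":0,"ty":0,"tz":0,"ax":0,"ay":0,"az":0,"hand":0.3},{"tx":0,"ty":0,"tz":0,"ax":0,"ay":0,"az":0,"hand":0.3},{"tx":0,"ty":0,"tz":0,"ax":0,"ay":0,"az":0,"hand":0.3},{"tx":0,"ty":0,"tz":0.1,"ax":0,"ay":0,"az":0,"hand":0.3},{"tx":0,"ty":0,"tz":0.25,"ax":0,"ay":0,"az":0,"hand":0.3},{"tx":0,"ty":0,"tz":0.4,"ax":0,"ay":0,"az":0,"hand":0.3},{"tx":0,"ty":0,"tz":0.4325,"ax":0,"ay":0,"az":0,"hand":0.3},{"tx":0,"ty":0,"tz":0.4325,"ax":0,"ay":0,"az":0,"hand":0.3}]' 20
python3 -m handwheel '[{"tx":0.1,"ty":0.125,"tz":0,"ax":0,"ay":0,"az":0,"hand":0.3},{"tx":0.19,"ty":0.25,"tz":0,"ax":0,"ay":0,"az":0,"hand":0.3},{"tx":0.28,"ty":0.36,"tz":0,"ax":0,"ay":0,"az":0,"hand":0.3},{"tx":0.35,"ty":0.46,"tz":0,"ax":0,"ay":0,"az":0,"hand":0.3},{"tx":0.39,"ty":0.52,"tz":0,"ax":0,"ay":0,"az":0.008,"hand":0.3},{"tx":0.412,"ty":0.5395,"tz":0,"ax":0,"ay":0,"az":0.008,"hand":0.3},{"tx":0.412,"ty":0.5395,"tz":0,"ax":0,"ay":0,"az":0.008,"hand":0.3}]'
python3 -c "
from h import *
s=robot.read_state();print(s['ee_rot'],s['tool_pos'],s['qpos'])
c=cam('wrist');cv2.imwrite('pics/w3.png',c['f'])
print(proj(c,[[601,215.5,154],[s['tool_pos'][0],s['tool_pos'][1],s['tool_pos'][2]+2]]))
for n in('top','scene'):
  c=cam(n);f=c['f'];p=proj(c,[600,215.5,165])[0].astype(int);print(n,p)
  cv2.imwrite('pics/%s3.png'%n,cv2.resize(f[p[1]-50:p[1]+50,p[0]-50:p[0]+50],(400,400),interpolation=cv2.INTER_CUBIC))
cv2.imwrite('pics/ts3.png',np.hstack([cv2.imread('pics/top3.png'),cv2.imread('pics/scene3.png')]))
"
```

```text
time_s: 5.65
tool_pos: [435.5, -0.3, 185.3]
ee_rot: [0.001, 0.725, 0.688, 0.0]
contact_force: [-0.1, -0.7, -1.8]
finger_gap: 33.1
finger_force: 20.0
time_s: 6.52
tool_pos: [599.3, 215.2, 182.8]
ee_rot: [-0.001, 0.708, 0.706, -0.001]
contact_force: [-0.4, 0.1, -0.3]
finger_gap: 33.1
finger_force: 20.0
[-0.00090883  0.70803751  0.70617266 -0.00149373] [599.27376012 215.17791069 182.78796107] [ 1.58781964e-01  3.76322309e-01  1.49651114e+00 -2.87652463e-04
  1.27224537e+00  1.61504350e-01]
[[290.84044924 244.17543713]
 [287.62042981 269.59980944]]
top [177 190]
scene [396 182]
```

View pics/w3.png

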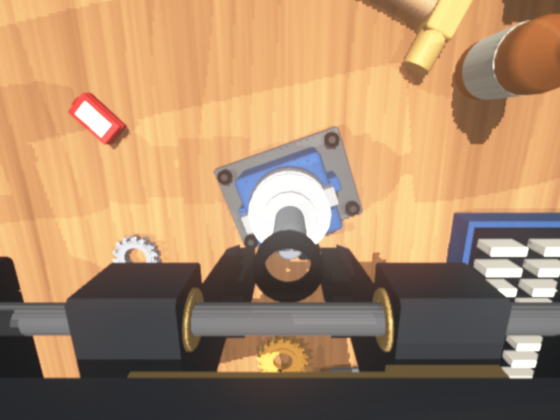

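View pics/ts3.png

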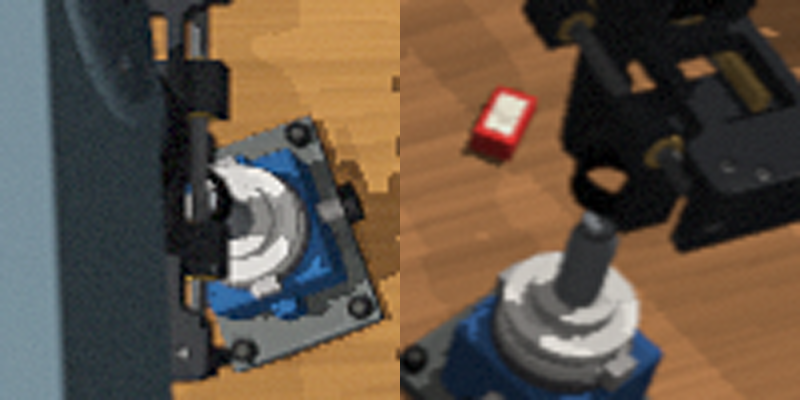

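The wrist view shows the ring at (288,264), the arbor tip partly seen at (290,250) and the flange centred at about (290,208), so the arbor is slightly to +x. I'll measure the flange edges and ring in the same picture.

Run:
```python
from h import *
s=robot.read_state(); c=cam("wrist"); f=c["f"]; print(s["tool_pos"])
h=cv2.cvtColor(f,cv2.COLOR_BGR2HSV).astype(int)
m=(h[...,1]<60)&(h[...,2]>110)
for v in (185,195,205,212,220,228):
    x=np.where(m[v,225:350])[0]+225; X=ray(c,[(x[0],v),(x[-1],v)],92); print(v,x[0],x[-1],X.mean(0).round(1),np.ptp(X[:,0]).round(1))
k=h[...,2]<60
for v in (258,264,270):
    r=np.where(~k[v,270:306])[0]+270; X=ray(c,[(r[0],v),(r[-1],v)],s["tool_pos"][2]+2); print("bore",v,r[0],r[-1],X.mean(0).round(1))
cv2.imwrite("pics/z3.png",cv2.resize(f[150:310,220:360],None,fx=4,fy=3.6,interpolation=cv2.INTER_NEAREST))
```

```text
[599.42807624 214.46837659 184.42878235]
185 225 349 [598.8 236.1  92. ] 92.9
195 225 349 [598.8 228.4  92. ] 93.7
205 228 344 [598.  220.6  92. ] 88.5
212 231 347 [600.3 215.   92. ] 89.0
220 235 340 [599.1 208.5  92. ] 81.2
228 238 337 [599.1 202.   92. ] 77.1
bore 258 270 305 [599.4 220.5 186.4]
bore 264 270 305 [599.4 217.4 186.4]
bore 270 270 305 [599.4 214.3 186.4]
```

View pics/z3.png

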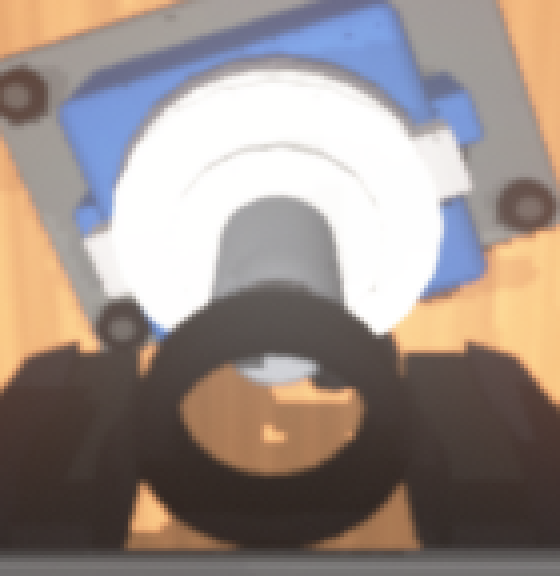

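Run:
```python
from h import *
s=robot.read_state(); c=cam("wrist"); z=s["tool_pos"][2]; print(s["tool_pos"])
for n,uv,zz in (("flange ctr x",(289.25,211),92),("post x",(289.75,230),135),("tip x",(289.75,252),154),("tip -y edge",(289.5,257),154),("flange +y edge",(289.5,176.5),92),("shoulder +y edge",(289.5,190.3),102),
 ("ring x",(288,265),z+2),("outer +y top",(288,229),z+2),("outer -y bottom",(288,302),z-12),("outer -y topface",(288,302),z+2),("bore +y",(288,248.6),z+2),("bore -y bottom",(288,282),z-12)):
    print(n,ray(c,[uv],zz)[0].round(1))
```

```text
[599.59061014 214.49926298 184.79546688]
flange ctr x [600.7 215.7  92. ]
post x [600.9 215.8 135. ]
tip x [600.8 209.1 154. ]
tip -y edge [600.6 205.9 154. ]
flange +y edge [601.  242.5  92. ]
shoulder +y edge [600.9 234.2 102. ]
ring x [599.8 216.9 186.8]
outer +y top [599.8 235.1 186.8]
outer -y bottom [599.7 187.9 172.8]
outer -y topface [599.7 196.8 186.8]
bore +y [599.8 225.4 186.8]
bore -y bottom [599.7 200.  172.8]
```

```bash
python3 -m handwheel '[{"tx":0.00275,"ty":-0.00225,"tz":-0.03,"ax":0,"ay":0,"az":0,"hand":0.3},{"tx":0.00275,"ty":-0.00225,"tz":-0.05,"ax":0,"ay":0,"az":0,"hand":0.3},{"tx":0.00275,"ty":-0.00225,"tz":-0.0695,"ax":0,"ay":0,"az":0,"hand":0.3},{"tx":0.00275,"ty":-0.00225,"tz":-0.0695,"ax":0,"ay":0,"az":0,"hand":0.3}]'
python3 -c "
from h import *
s=robot.read_state();print(s['tool_pos'])
c=cam('wrist');a=cv2.resize(c['f'][150:310,220:360],(420,480),interpolation=cv2.INTER_CUBIC)
c=cam('scene');b=cv2.resize(c['f'][150:230,360:420],(360,480),interpolation=cv2.INTER_CUBIC)
cv2.imwrite('pics/w4.png',np.hstack([a,b]))
"
```

```text
time_s: 7.28
tool_pos: [600.5, 214.6, 156.0]
ee_rot: [-0.001, 0.708, 0.706, -0.001]
contact_force: [-0.6, 0.4, -0.2]
finger_gap: 32.9
finger_force: 20.0
[600.47908454 214.59289654 156.00347584]
```

View pics/w4.png

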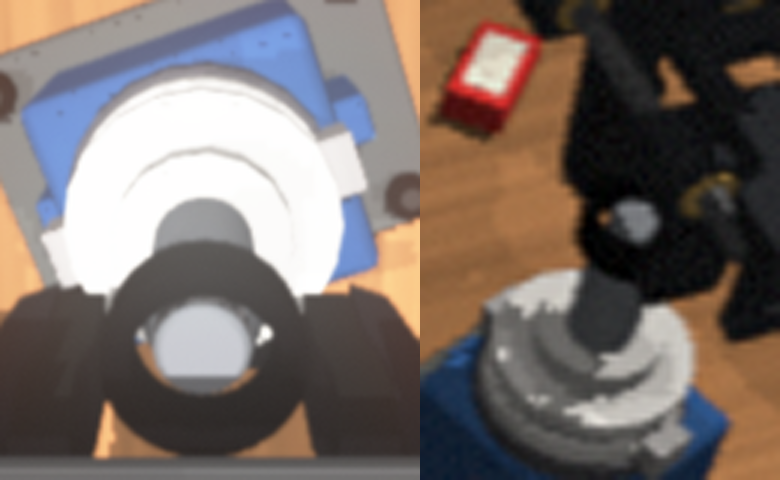

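Run:
```python
from h import *
c=cam("wrist"); 
for uv,z in (((288,301.7),158),((288,280.7),154),((288,275.3),154),((288,249.5),154),((288,280),158),((288,250),144)): print(uv,z,ray(c,[uv],z)[0].round(1))
```

```text
(288, 301.7) 158 [601.4 196.5 158. ]
(288, 280.7) 154 [601.4 206.  154. ]
(288, 275.3) 154 [601.4 209.  154. ]
(288, 249.5) 154 [601.4 222.9 154. ]
(288, 280) 158 [601.4 208.6 158. ]
(288, 250) 144 [601.4 218.3 144. ]
```

The tip shows inside the bore, nearly centred in x and about 0.8 mm to +y. I'll correct that and lower gently.

```bash
python3 -m handwheel '[{"tx":0,"ty":0.002,"tz":0,"ax":0,"ay":0,"az":0,"hand":0.3},{"tx":0,"ty":0.002,"tz":-0.01,"ax":0,"ay":0,"az":0,"hand":0.3},{"tx":0,"ty":0.002,"tz":-0.02,"ax":0,"ay":0,"az":0,"hand":0.3},{"tx":0,"ty":0.002,"tz":-0.02,"ax":0,"ay":0,"az":0,"hand":0.3}]'
```

```text
time_s: 7.92
tool_pos: [600.8, 215.4, 148.6]
ee_rot: [-0.0, 0.708, 0.706, -0.0]
contact_force: [-0.6, -0.5, -0.8]
finger_gap: 33.1
finger_force: 20.0
```

```bash
python3 -m handwheel '[{"tx":0,"ty":0,"tz":-0.02,"ax":0,"ay":0,"az":0,"hand":0.3},{"tx":0,"ty":0,"tz":-0.04,"ax":0,"ay":0,"az":0,"hand":0.3},{"tx":0,"ty":0,"tz":-0.06,"ax":0,"ay":0,"az":0,"hand":0.3},{"tx":0,"ty":0,"tz":-0.08,"ax":0,"ay":0,"az":0,"hand":0.3},{"tx":0,"ty":0,"tz":-0.08,"ax":0,"ay":0,"az":0,"hand":0.3}]'
```

```text
time_s: 8.55
tool_pos: [600.6, 215.4, 116.1]
ee_rot: [-0.001, 0.708, 0.706, -0.001]
contact_force: [0.1, -0.3, -0.4]
finger_gap: 33.0
finger_force: 20.0
```

```bash
python3 -m handwheel '[{"tx":0,"ty":0,"tz":-0.0025,"ax":0,"ay":0,"az":0,"hand":0.3},{"tx":0,"ty":0,"tz":-0.005,"ax":0,"ay":0,"az":0,"hand":0.3},{"tx":0,"ty":0,"tz":-0.0065,"ax":0,"ay":0,"az":0,"hand":0.3},{"tx":0,"ty":0,"tz":-0.0065,"ax":0,"ay":0,"az":0,"hand":0.3}]'
```

```text
time_s: 9.05
tool_pos: [601.3, 215.5, 114.7]
ee_rot: [0.0, 0.708, 0.706, 0.0]
contact_force: [0.0, -0.6, 0.2]
finger_gap: 32.9
finger_force: 20.0
```

```bash
python3 -m handwheel '[{"tx":0,"ty":0,"tz":-0.0025,"ax":0,"ay":0,"az":0,"hand":0.3},{"tx":0,"ty":0,"tz":-0.005,"ax":0,"ay":0,"az":0,"hand":0.3},{"tx":0,"ty":0,"tz":-0.005,"ax":0,"ay":0,"az":0,"hand":0.3}]'
```

```text
time_s: 9.43
tool_pos: [601.3, 215.5, 114.0]
ee_rot: [0.0, 0.708, 0.706, 0.0]
contact_force: [-5.0, -2.0, 8.1]
finger_gap: 32.9
finger_force: 20.0
```

```bash
python3 -m handwheel '[{"tx":0,"ty":0,"tz":0,"ax":0,"ay":0,"az":0,"hand":0.6},{"tx":0,"ty":0,"tz":0,"ax":0,"ay":0,"az":0,"hand":0.6},{"tx":0,"ty":0,"tz":0,"ax":0,"ay":0,"az":0,"hand":0.6},{"tx":0,"ty":0,"tz":0.15,"ax":0,"ay":0,"az":0,"hand":0.6},{"tx":0,"ty":0,"tz":0.22,"ax":0,"ay":0,"az":0,"hand":0.8},{"tx":-0.015,"ty":-0.1,"tz":0.22,"ax":0,"ay":0,"az":0,"hand":1},{"tx":-0.026,"ty":-0.2,"tz":0.22,"ax":0,"ay":0,"az":0,"hand":1},{"tx":-0.026,"ty":-0.2,"tz":0.22,"ax":0,"ay":0,"az":0,"hand":1}]'
python3 -c "
from h import *
s=robot.read_state();print(s['tool_pos'],s['qpos'])
c=cam('wrist');a=cv2.resize(c['f'],(400,300))
c=cam('scene');b=cv2.resize(c['f'][150:240,340:460],(400,300),interpolation=cv2.INTER_CUBIC)
cv2.imwrite('pics/w5.png',np.hstack([a,b]))
"
```

```text
time_s: 10.42
tool_pos: [590.8, 133.3, 200.6]
ee_rot: [0.0, 0.709, 0.705, -0.0]
contact_force: [-0.4, -0.3, -0.6]
finger_gap: 87.9
finger_force: 0.0
[590.76864528 133.27444085 200.61813103] [ 2.63345840e-02  2.90647736e-01  1.57031259e+00 -4.38856863e-04
  1.28074138e+00  3.16556533e-02]
```

View pics/w5.png

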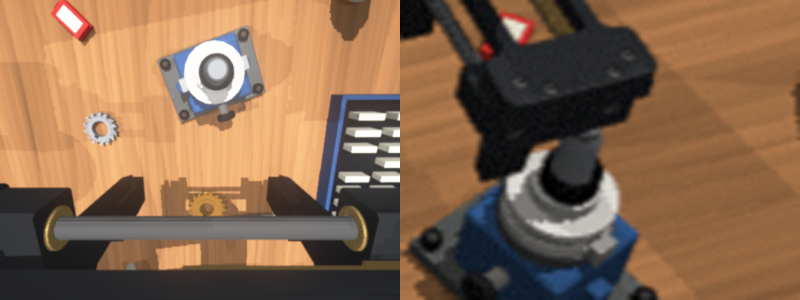

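The black collar is seated on the shoulder and the gripper is clear. Next is gold. The micrometer lies close at +x, so I'll grip at ±45° and need its extents.

Run:
```python
from h import *
c=cam("top")
print(ray(c,[(293,182),(289,180),(335,212),(336,170)],10).round(0)[:,:2])
print(ring(c,(284,202),18,8,"gold"))
c=cam("scene"); print(ring(c,(282,257),22,8,"gold"))
c=cam("wrist"); print(ring(c,(291,285),40,8,"gold"))
```

```text
[[ 638.  -16.]
 [ 643.   -7.]
 [ 564. -113.]
 [ 663. -119.]]
(np.int32(374), array([591.7,   6.9]), 30.4, array([591.5,   6.8]))Traceback (most recent call last):
  File "<stdin>", line 5, in <module>
  File "h.py", line 22, in ring
    nl,L,st,ce=cv2.connectedComponentsWithStats(m); i=1+np.argmax(st[1:,4])
                                                        ~~~~~~~~~^^^^^^^^^^
    return _wrapfunc(a, 'argmax', axis=axis, out=out, **kwds)
    return bound(*args, **kwds)
ValueError: attempt to get argmax of an empty sequence
```

```bash
python3 -m handwheel '[{"tx":0,"ty":-0.15,"tz":0,"ax":0,"ay":0,"az":0.029,"hand":1},{"tx":0,"ty":-0.28,"tz":-0.05,"ax":0,"ay":0,"az":0.058,"hand":1},{"tx":0,"ty":-0.3247,"tz":-0.15,"ax":0,"ay":0,"az":0.087,"hand":1},{"tx":0,"ty":-0.3247,"tz":-0.3016,"ax":0,"ay":0,"az":0.125,"hand":1},{"tx":0,"ty":-0.3247,"tz":-0.3016,"ax":0,"ay":0,"az":0.125,"hand":1},{"tx":0,"ty":-0.3247,"tz":-0.3016,"ax":0,"ay":0,"az":0.125,"hand":1}]'
python3 -c "
from h import *
s=robot.read_state();print(s['tool_pos'],s['qpos'])
c=cam('wrist');cv2.imwrite('pics/w6.png',c['f']);print(proj(c,[[590.8,5.6,8]]),ring(c,proj(c,[[590.8,5.6,8]])[0],80,8,'gold'))
"
```

```text
time_s: 11.38
tool_pos: [590.7, 6.5, 79.1]
ee_rot: [-0.001, 0.383, 0.924, -0.0]
contact_force: [-0.3, 0.4, 0.1]
finger_gap: 88.3
finger_force: 0.0
[590.6549068    6.53222078  79.06806516] [-1.89779675e-01  4.15383346e-01  1.68025183e+00  1.42962571e-04
  1.04734982e+00 -9.73695732e-01]
[[288.48006821 223.3323229 ]] (np.int32(7), array([587.7,  31.5]), 1.6, array([587.9,  31.9]))
```

View pics/w6.png

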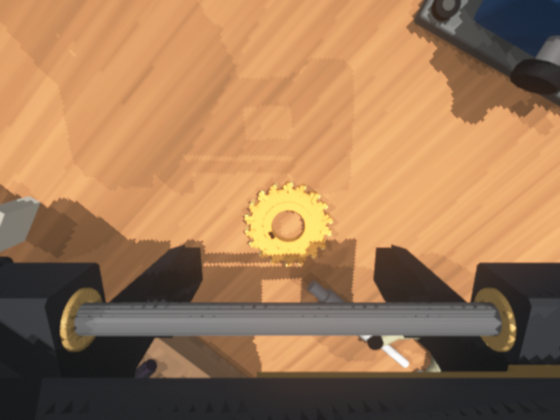

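Gold sits at (288,225), centred between the fingers. The micrometer's end at (320,292) is off to the side of the closing line, so I'll go down and grip.

```bash
python3 -m handwheel '[{"tx":0,"ty":0,"tz":-0.1,"ax":0,"ay":0,"az":0,"hand":1},{"tx":0,"ty":0,"tz":-0.1758,"ax":0,"ay":0,"az":0,"hand":1},{"tx":0,"ty":0,"tz":-0.1758,"ax":0,"ay":0,"az":0,"hand":1},{"tx":0,"ty":0,"tz":-0.1758,"ax":0,"ay":0,"az":0,"hand":0.65},{"tx":0,"ty":0,"tz":-0.1758,"ax":0,"ay":0,"az":0,"hand":0.65},{"tx":0,"ty":0,"tz":-0.1758,"ax":0,"ay":0,"az":0,"hand":0.65},{"tx":0,"ty":0,"tz":-0.1758,"ax":0,"ay":0,"az":0,"hand":0.65}]' 10
python3 -m handwheel '[{"tx":0,"ty":0,"tz":0,"ax":0,"ay":0,"az":0,"hand":1},{"tx":0,"ty":0,"tz":0,"ax":0,"ay":0,"az":0,"hand":1},{"tx":0,"ty":0,"tz":0,"ax":0,"ay":0,"az":0.208,"hand":1},{"tx":0,"ty":0,"tz":0,"ax":0,"ay":0,"az":0.208,"hand":1},{"tx":0,"ty":0,"tz":0,"ax":0,"ay":0,"az":0.208,"hand":1},{"tx":0,"ty":0,"tz":0,"ax":0,"ay":0,"az":0.208,"hand":1},{"tx":0,"ty":0,"tz":0,"ax":0,"ay":0,"az":0.208,"hand":1},{"tx":0,"ty":0,"tz":0,"ax":0,"ay":0,"az":0.208,"hand":1}]'
```

```text
time_s: 12.3
tool_pos: [591.1, 5.7, 10.3]
ee_rot: [0.0, 0.384, 0.923, 0.0]
contact_force: [-0.9, 1.0, 4.1]
finger_gap: 61.7
finger_force: 10.0
time_s: 13.3
tool_pos: [590.6, 5.6, 9.5]
ee_rot: [-0.0, -0.171, 0.985, 0.0]
contact_force: [1.7, 0.2, 0.8]
finger_gap: 88.3
finger_force: 0.0
```

```bash
python3 -m handwheel '[{"tx":0,"ty":0,"tz":0,"ax":0,"ay":0,"az":0,"hand":0.65},{"tx":0,"ty":0,"tz":0,"ax":0,"ay":0,"az":0,"hand":0.65},{"tx":0,"ty":0,"tz":0,"ax":0,"ay":0,"az":0,"hand":0.65},{"tx":0,"ty":0,"tz":0,"ax":0,"ay":0,"az":0,"hand":0.65},{"tx":0,"ty":0,"tz":0.1,"ax":0,"ay":0,"az":0,"hand":0.65},{"tx":0,"ty":0,"tz":0.25,"ax":0,"ay":0,"az":0,"hand":0.65},{"tx":0,"ty":0,"tz":0.39,"ax":0,"ay":0,"az":0,"hand":0.65},{"tx":0,"ty":0,"tz":0.43,"ax":0,"ay":0,"az":0,"hand":0.65}]' 30
python3 -c "
from h import *
s=robot.read_state();print(s['tool_pos'],s['qpos'])
c=cam('wrist');cv2.imwrite('pics/w7.png',cv2.resize(c['f'][180:350,180:400],None,fx=3,fy=3))"
```

```text
time_s: 14.3
tool_pos: [592.8, 5.3, 185.9]
ee_rot: [0.003, -0.168, 0.986, -0.001]
contact_force: [0.1, -0.4, -1.4]
finger_gap: 61.7
finger_force: 30.0
[592.82356379   5.28042812 185.85182365] [-1.91138116e-01  2.74921723e-01  1.62199778e+00  2.35521052e-05
  1.23783279e+00 -2.09895627e+00]
```

View pics/w7.png

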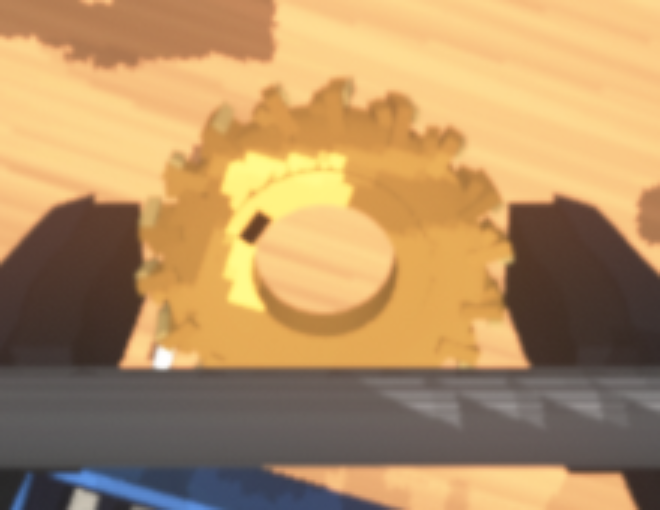

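Gold is held level, with its bore at (288,266). Now over the arbor.

```bash
python3 -m handwheel '[{"tx":0.005,"ty":0.1,"tz":0,"ax":0,"ay":0,"az":0,"hand":0.65},{"tx":0.01,"ty":0.22,"tz":0,"ax":0,"ay":0,"az":0,"hand":0.65},{"tx":0.0255,"ty":0.34,"tz":0,"ax":0,"ay":0,"az":0,"hand":0.65},{"tx":0.0255,"ty":0.44,"tz":0,"ax":0,"ay":0,"az":0,"hand":0.65},{"tx":0.0255,"ty":0.5,"tz":0,"ax":0,"ay":0,"az":0,"hand":0.65},{"tx":0.0255,"ty":0.5247,"tz":0,"ax":0,"ay":0,"az":0,"hand":0.65},{"tx":0.0255,"ty":0.5247,"tz":0,"ax":0,"ay":0,"az":0,"hand":0.65},{"tx":0.0255,"ty":0.5247,"tz":0,"ax":0,"ay":0,"az":0,"hand":0.65}]'
python3 -m handwheel '[{"tx":0,"ty":0,"tz":-0.03,"ax":0,"ay":0,"az":0,"hand":0.65},{"tx":0,"ty":0,"tz":-0.055,"ax":0,"ay":0,"az":0,"hand":0.65},{"tx":0,"ty":0,"tz":-0.068,"ax":0,"ay":0,"az":0,"hand":0.65},{"tx":0,"ty":0,"tz":-0.068,"ax":0,"ay":0,"az":0,"hand":0.65}]'
python3 -c "
from h import *
s=robot.read_state();print(s['tool_pos'],s['qpos'])
c=cam('wrist');cv2.imwrite('pics/w8.png',cv2.resize(c['f'][180:350,180:400],None,fx=3,fy=3))"
```

```text
time_s: 15.35
tool_pos: [600.9, 214.4, 181.0]
ee_rot: [-0.001, -0.167, 0.986, -0.0]
contact_force: [0.0, -0.7, -1.5]
finger_gap: 61.7
finger_force: 30.0
time_s: 15.85
tool_pos: [600.6, 215.3, 153.6]
ee_rot: [-0.001, -0.168, 0.986, -0.0]
contact_force: [-0.8, -0.6, -1.8]
finger_gap: 61.7
finger_force: 30.0
[600.55384177 215.27044423 153.60035435] [ 1.58488986e-01  4.09225371e-01  1.51511247e+00 -3.77787992e-05
  1.21868586e+00 -1.74967012e+00]
```

View pics/w8.png

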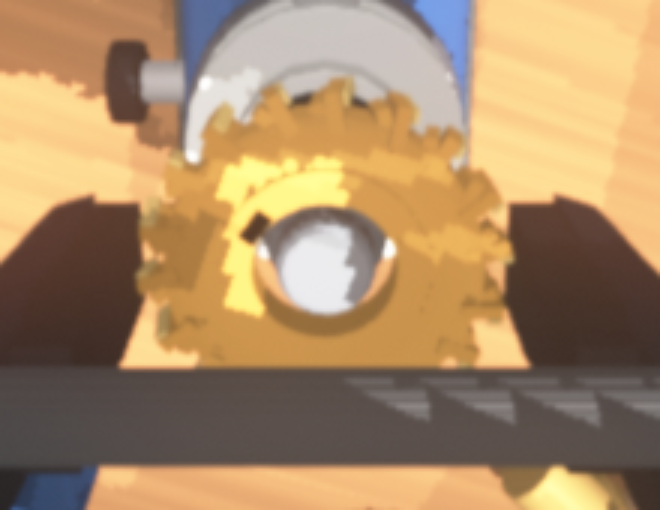

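The arbor tip is centred in the gold bore at (325,262). I'll lower.

```bash
python3 -m handwheel '[{"tx":0,"ty":0,"tz":-0.01,"ax":0,"ay":0,"az":0,"hand":0.65},{"tx":0,"ty":0,"tz":-0.02,"ax":0,"ay":0,"az":0,"hand":0.65},{"tx":0,"ty":0,"tz":-0.02,"ax":0,"ay":0,"az":0,"hand":0.65}]'
```

```text
time_s: 16.27
tool_pos: [600.7, 215.5, 146.0]
ee_rot: [-0.0, -0.168, 0.986, -0.0]
contact_force: [0.4, 0.2, -1.5]
finger_gap: 61.5
finger_force: 30.0
```

```bash
python3 -m handwheel '[{"tx":0,"ty":0,"tz":-0.016,"ax":0,"ay":0,"az":0,"hand":0.65},{"tx":0,"ty":0,"tz":-0.032,"ax":0,"ay":0,"az":0,"hand":0.65},{"tx":0,"ty":0,"tz":-0.048,"ax":0,"ay":0,"az":0,"hand":0.65},{"tx":0,"ty":0,"tz":-0.05,"ax":0,"ay":0,"az":0,"hand":0.65},{"tx":0,"ty":0,"tz":-0.05,"ax":0,"ay":0,"az":0,"hand":0.65}]'
python3 -m handwheel '[{"tx":0,"ty":0,"tz":-0.002,"ax":0,"ay":0,"az":0,"hand":0.65},{"tx":0,"ty":0,"tz":-0.003,"ax":0,"ay":0,"az":0,"hand":0.65},{"tx":0,"ty":0,"tz":-0.003,"ax":0,"ay":0,"az":0,"hand":0.65}]'
```

```text
time_s: 16.9
tool_pos: [600.8, 215.5, 126.1]
ee_rot: [-0.0, -0.168, 0.986, -0.0]
contact_force: [-1.3, -0.5, -2.1]
finger_gap: 61.7
finger_force: 30.0
time_s: 17.27
tool_pos: [600.9, 215.5, 125.6]
ee_rot: [-0.0, -0.168, 0.986, -0.0]
contact_force: [-3.7, -0.9, 1.3]
finger_gap: 61.5
finger_force: 30.0
```

```bash
python3 -m handwheel '[{"tx":0,"ty":0,"tz":-0.0015,"ax":0,"ay":0,"az":0,"hand":0.65},{"tx":0,"ty":0,"tz":-0.0015,"ax":0,"ay":0,"az":0,"hand":0.65}]'
```

```text
time_s: 17.52
tool_pos: [600.9, 215.5, 125.5]
ee_rot: [-0.0, -0.168, 0.986, -0.0]
contact_force: [-5.6, -1.4, 6.1]
finger_gap: 61.5
finger_force: 30.0
```

```bash
python3 -m handwheel '[{"tx":0,"ty":0,"tz":0,"ax":0,"ay":0,"az":0,"hand":0.9},{"tx":0,"ty":0,"tz":0,"ax":0,"ay":0,"az":0,"hand":0.9},{"tx":0,"ty":0,"tz":0,"ax":0,"ay":0,"az":0,"hand":0.9},{"tx":0,"ty":0,"tz":0.1,"ax":0,"ay":0,"az":0,"hand":0.9},{"tx":0,"ty":0,"tz":0.19,"ax":0,"ay":0,"az":0,"hand":0.9},{"tx":-0.05,"ty":-0.1,"tz":0.19,"ax":0,"ay":0,"az":0,"hand":0.9},{"tx":-0.1,"ty":-0.22,"tz":0.19,"ax":0,"ay":0,"az":0,"hand":0.9},{"tx":-0.15,"ty":-0.34,"tz":0.19,"ax":0,"ay":0,"az":0,"hand":0.9}]' 10
python3 -c "
from h import *
c=cam('top');b=cv2.resize(c['f'][150:240,140:260],(533,400),interpolation=cv2.INTER_CUBIC)
cv2.imwrite('pics/t9.png',b)"
```

```text
time_s: 18.52
tool_pos: [540.6, 78.4, 200.9]
ee_rot: [0.001, -0.168, 0.986, -0.0]
contact_force: [0.2, -0.5, 0.0]
finger_gap: 79.3
finger_force: 0.0
```

View pics/t9.png

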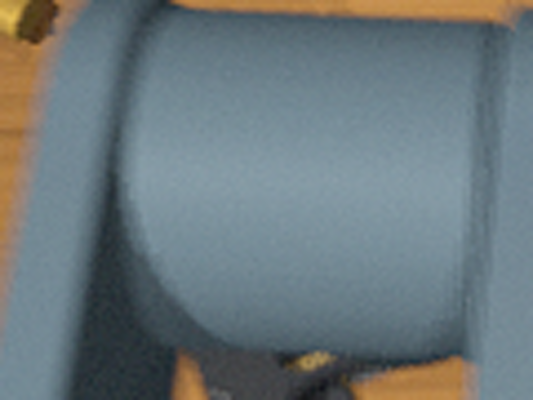

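The arm blocks the top view there. From here on I'll check with numbers rather than pictures, since the picture allowance is used up. On to the bright collar.

```bash
python3 -m handwheel '[{"tx":-0.04,"ty":-0.12,"tz":0,"ax":0,"ay":0,"az":-0.025,"hand":0.8},{"tx":-0.08,"ty":-0.25,"tz":0,"ax":0,"ay":0,"az":-0.05,"hand":0.8},{"tx":-0.12,"ty":-0.38,"tz":0,"ax":0,"ay":0,"az":-0.075,"hand":0.8},{"tx":-0.3067,"ty":-0.9087,"tz":-0.1267,"ax":0,"ay":0,"az":-0.125,"hand":0.8},{"tx":-0.3067,"ty":-0.9087,"tz":-0.1267,"ax":0,"ay":0,"az":-0.125,"hand":0.8},{"tx":-0.3067,"ty":-0.9087,"tz":-0.1267,"ax":0,"ay":0,"az":-0.125,"hand":0.8},{"tx":-0.3067,"ty":-0.9087,"tz":-0.1267,"ax":0,"ay":0,"az":-0.125,"hand":0.8},{"tx":-0.3067,"ty":-0.9087,"tz":-0.1267,"ax":0,"ay":0,"az":-0.125,"hand":0.8}]'
python3 - <<'E'
from h import *
s=robot.read_state(); print(s["tool_pos"],s["qpos"])
c=cam("wrist"); p=proj(c,[418.3,-284,10])[0]; print(p,ring(c,p,28,10,"grey"))
# arbor check: gold top-face ring visible from top?
c=cam("top"); p=proj(c,[600.8,215.5,124])[0]; print(p,ring(c,p,24,124,"gold"))
c=cam("scene"); p=proj(c,[600.8,215.5,124])[0]; print(p,ring(c,p,28,124,"gold"))
E
```

```text
time_s: 19.58
tool_pos: [417.2, -286.4, 149.4]
ee_rot: [-0.0, 0.224, 0.975, -0.0]
contact_force: [0.6, 0.7, 0.8]
finger_gap: 70.6
finger_force: 0.0
[ 417.18351426 -286.38991856  149.44959598] [-8.36354972e-01  1.41172117e-01  1.86454076e+00 -3.44719125e-04
  1.13617596e+00 -1.95468619e+00]
[292.18817939 198.97702731] (np.int32(714), array([ 418.3, -284.1]), 17.8, array([ 418.2, -284.2]))
[182.68243337 192.8057087 ] (np.int32(502), array([606.6, 210.6]), 37.9, array([604.1, 213.6]))
[392.04198736 197.16741845] (np.int32(30), array([654.3, 212.9]), 8.8, array([655.3, 215.8]))
```

```bash
python3 -m handwheel '[{"tx":0,"ty":0,"tz":-0.15,"ax":0,"ay":0,"az":0,"hand":0.7},{"tx":0,"ty":0,"tz":-0.28,"ax":0,"ay":0,"az":0,"hand":0.7},{"tx":0,"ty":0,"tz":-0.3462,"ax":0,"ay":0,"az":0,"hand":0.6},{"tx":0,"ty":0,"tz":-0.3462,"ax":0,"ay":0,"az":0,"hand":0.6},{"tx":0,"ty":0,"tz":-0.3462,"ax":0,"ay":0,"az":0,"hand":0.3},{"tx":0,"ty":0,"tz":-0.3462,"ax":0,"ay":0,"az":0,"hand":0.3},{"tx":0,"ty":0,"tz":-0.3462,"ax":0,"ay":0,"az":0,"hand":0.3},{"tx":0,"ty":0,"tz":-0.3462,"ax":0,"ay":0,"az":0,"hand":0.3}]' 8
python3 -m handwheel '[{"tx":0,"ty":0,"tz":0,"ax":0,"ay":0,"az":0,"hand":0.55},{"tx":0,"ty":0,"tz":0,"ax":0,"ay":0,"az":-0.028,"hand":0.55},{"tx":0,"ty":0,"tz":0,"ax":0,"ay":0,"az":-0.25,"hand":0.55},{"tx":0,"ty":0,"tz":0,"ax":0,"ay":0,"az":-0.25,"hand":0.55},{"tx":0,"ty":0,"tz":0,"ax":0,"ay":0,"az":-0.25,"hand":0.55},{"tx":0,"ty":0,"tz":0,"ax":0,"ay":0,"az":-0.25,"hand":0.55},{"tx":0,"ty":0,"tz":0,"ax":0,"ay":0,"az":-0.25,"hand":0.55},{"tx":0,"ty":0,"tz":0,"ax":0,"ay":0,"az":-0.25,"hand":0.55}]'
python3 -m handwheel '[{"tx":0,"ty":0,"tz":0,"ax":0,"ay":0,"az":-0.04,"hand":0.55},{"tx":0,"ty":0,"tz":0,"ax":0,"ay":0,"az":-0.04,"hand":0.55},{"tx":0,"ty":0,"tz":0,"ax":0,"ay":0,"az":-0.04,"hand":0.3},{"tx":0,"ty":0,"tz":0,"ax":0,"ay":0,"az":-0.04,"hand":0.3},{"tx":0,"ty":0,"tz":0,"ax":0,"ay":0,"az":-0.04,"hand":0.3},{"tx":0,"ty":0,"tz":0,"ax":0,"ay":0,"az":-0.04,"hand":0.3}]' 20
python3 -c "
from h import *
s=robot.read_state();print(s['ee_rot'],s['tool_pos'],s['qpos'])"
```

```text
time_s: 20.72
tool_pos: [418.7, -283.9, 12.0]
ee_rot: [0.0, 0.222, 0.975, 0.0]
contact_force: [0.3, 2.7, 4.3]
finger_gap: 33.2
finger_force: 8.0
time_s: 21.72
tool_pos: [418.0, -284.1, 11.3]
ee_rot: [-0.0, 0.769, 0.639, -0.0]
contact_force: [0.1, 0.8, -0.1]
finger_gap: 48.3
finger_force: 0.0
time_s: 22.48
tool_pos: [418.3, -284.0, 11.5]
ee_rot: [-0.0, 0.841, 0.54, -0.0]
contact_force: [0.0, -0.7, -1.1]
finger_gap: 33.0
finger_force: 20.0
[-4.47521788e-05  8.41396083e-01  5.40418938e-01 -1.89188966e-05] [ 418.25315784 -283.96548386   11.46816693] [-8.31611732e-01  3.81617724e-01  1.91404256e+00 -2.98073886e-05
  8.46026947e-01 -4.02665522e-01]
```

```bash
python3 -m handwheel '[{"tx":0,"ty":0,"tz":0.1,"ax":0,"ay":0,"az":0,"hand":0.3},{"tx":0,"ty":0,"tz":0.24,"ax":0,"ay":0,"az":0,"hand":0.3},{"tx":0.02,"ty":0.05,"tz":0.38,"ax":0,"ay":0,"az":0,"hand":0.3},{"tx":0.07,"ty":0.15,"tz":0.43,"ax":0,"ay":0,"az":0,"hand":0.3},{"tx":0.12,"ty":0.27,"tz":0.43,"ax":0,"ay":0,"az":0,"hand":0.3},{"tx":0.17,"ty":0.39,"tz":0.43,"ax":0,"ay":0,"az":0,"hand":0.3},{"tx":0.22,"ty":0.51,"tz":0.43,"ax":0,"ay":0,"az":0,"hand":0.3},{"tx":0.25,"ty":0.6,"tz":0.43,"ax":0,"ay":0,"az":0,"hand":0.3}]'
python3 -m handwheel '[{"tx":0.05,"ty":0.13,"tz":0,"ax":0,"ay":0,"az":0,"hand":0.3},{"tx":0.09,"ty":0.27,"tz":0,"ax":0,"ay":0,"az":0,"hand":0.3},{"tx":0.13,"ty":0.4,"tz":0,"ax":0,"ay":0,"az":0,"hand":0.3},{"tx":0.17,"ty":0.52,"tz":0,"ax":0,"ay":0,"az":0,"hand":0.3},{"tx":0.2,"ty":0.61,"tz":0,"ax":0,"ay":0,"az":0,"hand":0.3},{"tx":0.2058,"ty":0.6485,"tz":0,"ax":0,"ay":0,"az":0,"hand":0.3},{"tx":0.2058,"ty":0.6485,"tz":0,"ax":0,"ay":0,"az":0,"hand":0.3},{"tx":0.2058,"ty":0.6485,"tz":0,"ax":0,"ay":0,"az":0,"hand":0.3}]'
python3 -m handwheel '[{"tx":0,"ty":0,"tz":-0.03,"ax":0,"ay":0,"az":0,"hand":0.3},{"tx":0,"ty":0,"tz":-0.055,"ax":0,"ay":0,"az":0,"hand":0.3},{"tx":0,"ty":0,"tz":-0.068,"ax":0,"ay":0,"az":0,"hand":0.3},{"tx":0,"ty":0,"tz":-0.068,"ax":0,"ay":0,"az":0,"hand":0.3}]'
```

```text
time_s: 23.48
tool_pos: [518.8, -41.9, 183.6]
ee_rot: [0.0, 0.841, 0.541, 0.0]
contact_force: [0.2, -0.7, 0.2]
finger_gap: 33.0
finger_force: 20.0
time_s: 24.48
tool_pos: [600.3, 214.1, 183.3]
ee_rot: [0.0, 0.842, 0.54, -0.0]
contact_force: [0.8, -0.3, -0.3]
finger_gap: 32.7
finger_force: 20.0
time_s: 24.98
tool_pos: [600.2, 215.1, 155.4]
ee_rot: [-0.0, 0.842, 0.54, -0.001]
contact_force: [0.3, 0.2, -0.4]
finger_gap: 32.4
finger_force: 20.0
```

```bash
python3 -m handwheel '[{"tx":0,"ty":0,"tz":-0.008,"ax":0,"ay":0,"az":0,"hand":0.3},{"tx":0,"ty":0,"tz":-0.016,"ax":0,"ay":0,"az":0,"hand":0.3},{"tx":0,"ty":0,"tz":-0.02,"ax":0,"ay":0,"az":0,"hand":0.3},{"tx":0,"ty":0,"tz":-0.02,"ax":0,"ay":0,"az":0,"hand":0.3}]'
```

```text
time_s: 25.48
tool_pos: [600.5, 215.4, 148.2]
ee_rot: [-0.0, 0.841, 0.54, -0.0]
contact_force: [-0.3, -0.4, -1.0]
finger_gap: 32.6
finger_force: 20.0
```

```bash
python3 -m handwheel '[{"tx":0,"ty":0,"tz":-0.01,"ax":0,"ay":0,"az":0,"hand":0.3},{"tx":0,"ty":0,"tz":-0.02,"ax":0,"ay":0,"az":0,"hand":0.3},{"tx":0,"ty":0,"tz":-0.03,"ax":0,"ay":0,"az":0,"hand":0.3},{"tx":0,"ty":0,"tz":-0.03,"ax":0,"ay":0,"az":0,"hand":0.3}]'
python3 -m handwheel '[{"tx":0,"ty":0,"tz":-0.0025,"ax":0,"ay":0,"az":0,"hand":0.3},{"tx":0,"ty":0,"tz":-0.004,"ax":0,"ay":0,"az":0,"hand":0.3},{"tx":0,"ty":0,"tz":-0.004,"ax":0,"ay":0,"az":0,"hand":0.3}]'
```

```text
time_s: 25.98
tool_pos: [600.4, 215.3, 135.8]
ee_rot: [-0.0, 0.842, 0.54, -0.0]
contact_force: [-0.4, 0.8, 0.4]
finger_gap: 32.6
finger_force: 20.0
time_s: 26.35
tool_pos: [600.8, 215.4, 135.3]
ee_rot: [0.0, 0.841, 0.54, 0.0]
contact_force: [-1.8, -0.4, 5.4]
finger_gap: 32.9
finger_force: 20.0
```

```bash
python3 -m handwheel '[{"tx":0,"ty":0,"tz":0,"ax":0,"ay":0,"az":0,"hand":0.6},{"tx":0,"ty":0,"tz":0,"ax":0,"ay":0,"az":0,"hand":0.6},{"tx":0,"ty":0,"tz":0,"ax":0,"ay":0,"az":0,"hand":0.6},{"tx":0,"ty":0,"tz":0.08,"ax":0,"ay":0,"az":0,"hand":0.6},{"tx":0,"ty":0,"tz":0.16,"ax":0,"ay":0,"az":0,"hand":0.6},{"tx":-0.14,"ty":-0.06,"tz":0.16,"ax":0,"ay":0,"az":0,"hand":1},{"tx":-0.28,"ty":-0.12,"tz":0.12,"ax":0,"ay":0,"az":0,"hand":1},{"tx":-0.4203,"ty":-0.1828,"tz":0.04,"ax":0,"ay":0,"az":0,"hand":1}]' 10
python3 -m handwheel '[{"tx":0,"ty":0,"tz":0,"ax":0,"ay":0,"az":0,"hand":1},{"tx":0,"ty":0,"tz":0,"ax":0,"ay":0,"az":0,"hand":1}]'
python3 - <<'E'
from h import *
s=robot.read_state(); print(s["tool_pos"],s["qpos"])
c=cam("wrist"); p=proj(c,[432.5,142.3,10])[0]; print(p,ring(c,p,40,10,"grey"))
c=cam("top"); p=proj(c,[432.5,142.3,10])[0]
p=proj(c,[600.8,215.5,134])[0]; print(p)
for n,X in (("goldrim",[600.8,187.5,124]),("goldrim2",[600.8,243.5,124]),("bright",[600.8,201,134])):
    u,v=proj(c,X)[0].astype(int); print(n,u,v,c["f"][v-1:v+2,u-1:u+2].mean((0,1)).round())
E
```

```text
time_s: 27.35
tool_pos: [437.5, 144.4, 154.4]
ee_rot: [0.001, 0.841, 0.54, 0.001]
contact_force: [0.4, -0.1, -0.7]
finger_gap: 80.9
finger_force: 0.0
time_s: 27.6
tool_pos: [439.4, 145.0, 154.8]
ee_rot: [0.0, 0.842, 0.54, 0.001]
contact_force: [0.4, 0.6, 0.2]
finger_gap: 88.2
finger_force: 0.0
[439.43563229 144.9674352  154.82025625] [6.11532669e-02 3.51373206e-02 1.96760306e+00 1.46266460e-04
 1.13678178e+00 4.90837396e-01]
[281.10629786 202.24613179] (np.int32(1517), array([433.9, 140.6]), 25.0, array([433.7, 140.6]))
[181.42159051 192.07188492]
goldrim 196 192 [ 41. 117. 149.]
goldrim2 169 193 [ 34. 144. 192.]
bright 188 191 [109. 111. 113.]
```

```bash
python3 -m handwheel '[{"tx":-0.016,"ty":-0.008,"tz":-0.15,"ax":0,"ay":0,"az":0,"hand":1},{"tx":-0.016,"ty":-0.008,"tz":-0.28,"ax":0,"ay":0,"az":0,"hand":0.9},{"tx":-0.016,"ty":-0.008,"tz":-0.3595,"ax":0,"ay":0,"az":0,"hand":0.85},{"tx":-0.016,"ty":-0.008,"tz":-0.3595,"ax":0,"ay":0,"az":0,"hand":0.8},{"tx":-0.016,"ty":-0.008,"tz":-0.3595,"ax":0,"ay":0,"az":0,"hand":0.5},{"tx":-0.016,"ty":-0.008,"tz":-0.3595,"ax":0,"ay":0,"az":0,"hand":0.5},{"tx":-0.016,"ty":-0.008,"tz":-0.3595,"ax":0,"ay":0,"az":0,"hand":0.5},{"tx":-0.016,"ty":-0.008,"tz":-0.3595,"ax":0,"ay":0,"az":0,"hand":0.5}]' 8
python3 -m handwheel '[{"tx":0,"ty":0,"tz":0,"ax":0,"ay":0,"az":0,"hand":0.75},{"tx":0,"ty":0,"tz":0,"ax":0,"ay":0,"az":0.0,"hand":0.75},{"tx":0,"ty":0,"tz":0,"ax":0,"ay":0,"az":0.25,"hand":0.75},{"tx":0,"ty":0,"tz":0,"ax":0,"ay":0,"az":0.25,"hand":0.75},{"tx":0,"ty":0,"tz":0,"ax":0,"ay":0,"az":0.25,"hand":0.75},{"tx":0,"ty":0,"tz":0,"ax":0,"ay":0,"az":0.25,"hand":0.75},{"tx":0,"ty":0,"tz":0,"ax":0,"ay":0,"az":0.25,"hand":0.75},{"tx":0,"ty":0,"tz":0,"ax":0,"ay":0,"az":0.25,"hand":0.75}]'
python3 -m handwheel '[{"tx":0,"ty":0,"tz":0,"ax":0,"ay":0,"az":0.07,"hand":0.75},{"tx":0,"ty":0,"tz":0,"ax":0,"ay":0,"az":0.07,"hand":0.75},{"tx":0,"ty":0,"tz":0,"ax":0,"ay":0,"az":0.07,"hand":0.75},{"tx":0,"ty":0,"tz":0,"ax":0,"ay":0,"az":0.07,"hand":0.5},{"tx":0,"ty":0,"tz":0,"ax":0,"ay":0,"az":0.07,"hand":0.5},{"tx":0,"ty":0,"tz":0,"ax":0,"ay":0,"az":0.07,"hand":0.5},{"tx":0,"ty":0,"tz":0,"ax":0,"ay":0,"az":0.07,"hand":0.5}]' 30
python3 -c "
from h import *
s=robot.read_state();print(s['ee_rot'],s['tool_pos'],s['qpos'])"
```

```text
time_s: 28.7
tool_pos: [432.6, 141.8, 10.6]
ee_rot: [0.0, 0.841, 0.54, 0.001]
contact_force: [1.3, -0.2, 1.4]
finger_gap: 49.3
finger_force: 8.0
time_s: 29.7
tool_pos: [431.8, 141.7, 10.2]
ee_rot: [-0.0, 0.421, 0.907, -0.0]
contact_force: [-0.4, 0.7, 0.0]
finger_gap: 66.2
finger_force: 0.0
time_s: 30.58
tool_pos: [431.9, 141.7, 10.2]
ee_rot: [-0.0, 0.216, 0.976, -0.0]
contact_force: [-0.1, -0.5, -0.4]
finger_gap: 48.5
finger_force: 30.0
[-9.06768629e-05  2.16128562e-01  9.76364909e-01 -1.32706312e-05] [431.91949577 141.74260099  10.21628856] [ 5.49489828e-02  2.96859228e-01  2.04135927e+00  3.23709403e-05
  8.03555953e-01 -1.08017469e+00]
```

```bash
python3 -m handwheel '[{"tx":0,"ty":0,"tz":0.1,"ax":0,"ay":0,"az":0,"hand":0.5},{"tx":0,"ty":0,"tz":0.24,"ax":0,"ay":0,"az":0,"hand":0.5},{"tx":0,"ty":0,"tz":0.38,"ax":0,"ay":0,"az":0,"hand":0.5},{"tx":0.08,"ty":0.03,"tz":0.43,"ax":0,"ay":0,"az":0,"hand":0.5},{"tx":0.2,"ty":0.08,"tz":0.43,"ax":0,"ay":0,"az":0,"hand":0.5},{"tx":0.32,"ty":0.13,"tz":0.43,"ax":0,"ay":0,"az":0,"hand":0.5},{"tx":0.4,"ty":0.17,"tz":0.43,"ax":0,"ay":0,"az":0,"hand":0.5},{"tx":0.4217,"ty":0.184,"tz":0.43,"ax":0,"ay":0,"az":0,"hand":0.5}]'
python3 -m handwheel '[{"tx":0,"ty":0,"tz":0,"ax":0,"ay":0,"az":0,"hand":0.5},{"tx":0,"ty":0,"tz":0,"ax":0,"ay":0,"az":0,"hand":0.5},{"tx":0,"ty":0,"tz":0,"ax":0,"ay":0,"az":0,"hand":0.5},{"tx":0,"ty":0,"tz":0,"ax":0,"ay":0,"az":0,"hand":0.5}]'
```

```text
time_s: 31.58
tool_pos: [601.6, 215.8, 181.5]
ee_rot: [-0.0, 0.216, 0.976, -0.0]
contact_force: [0.0, -0.4, -0.4]
finger_gap: 48.7
finger_force: 30.0
time_s: 32.08
tool_pos: [600.4, 215.1, 182.7]
ee_rot: [0.0, 0.216, 0.976, 0.0]
contact_force: [-0.6, 0.7, -1.6]
finger_gap: 48.9
finger_force: 30.0
```

```bash
python3 -m handwheel '[{"tx":0,"ty":0,"tz":-0.03,"ax":0,"ay":0,"az":0,"hand":0.5},{"tx":0,"ty":0,"tz":-0.055,"ax":0,"ay":0,"az":0,"hand":0.5},{"tx":0,"ty":0,"tz":-0.068,"ax":0,"ay":0,"az":0,"hand":0.5},{"tx":0,"ty":0,"tz":-0.068,"ax":0,"ay":0,"az":0,"hand":0.5}]'
python3 -m handwheel '[{"tx":0,"ty":0,"tz":-0.008,"ax":0,"ay":0,"az":0,"hand":0.5},{"tx":0,"ty":0,"tz":-0.014,"ax":0,"ay":0,"az":0,"hand":0.5},{"tx":0,"ty":0,"tz":-0.02,"ax":0,"ay":0,"az":0,"hand":0.5},{"tx":0,"ty":0,"tz":-0.02,"ax":0,"ay":0,"az":0,"hand":0.5}]'
```

```text
time_s: 32.58
tool_pos: [600.2, 215.2, 154.1]
ee_rot: [-0.001, 0.216, 0.976, -0.0]
contact_force: [0.3, -1.0, -1.2]
finger_gap: 49.0
finger_force: 30.0
time_s: 33.08
tool_pos: [600.6, 215.3, 146.9]
ee_rot: [-0.0, 0.216, 0.976, -0.0]
contact_force: [-0.5, -0.2, -1.5]
finger_gap: 48.9
finger_force: 30.0
```

```bash
python3 -m handwheel '[{"tx":0,"ty":0,"tz":-0.003,"ax":0,"ay":0,"az":0,"hand":0.5},{"tx":0,"ty":0,"tz":-0.006,"ax":0,"ay":0,"az":0,"hand":0.5},{"tx":0,"ty":0,"tz":-0.006,"ax":0,"ay":0,"az":0,"hand":0.5}]'
python3 -m handwheel '[{"tx":0,"ty":0,"tz":-0.002,"ax":0,"ay":0,"az":0,"hand":0.5},{"tx":0,"ty":0,"tz":-0.003,"ax":0,"ay":0,"az":0,"hand":0.5},{"tx":0,"ty":0,"tz":-0.003,"ax":0,"ay":0,"az":0,"hand":0.5}]'
```

```text
time_s: 33.45
tool_pos: [600.6, 215.4, 144.5]
ee_rot: [-0.0, 0.216, 0.976, -0.0]
contact_force: [-0.7, 0.2, -1.1]
finger_gap: 48.9
finger_force: 30.0
time_s: 33.83
tool_pos: [600.7, 215.4, 144.2]
ee_rot: [0.0, 0.216, 0.976, 0.0]
contact_force: [-3.5, -0.6, 4.3]
finger_gap: 49.0
finger_force: 30.0
```

Contact came at the expected height. I'll release and withdraw upward.

```bash
python3 -m handwheel '[{"tx":0,"ty":0,"tz":-0.001,"ax":0,"ay":0,"az":0,"hand":0.5},{"tx":0,"ty":0,"tz":-0.001,"ax":0,"ay":0,"az":0,"hand":0.8},{"tx":0,"ty":0,"tz":-0.001,"ax":0,"ay":0,"az":0,"hand":0.8},{"tx":0,"ty":0,"tz":-0.001,"ax":0,"ay":0,"az":0,"hand":0.8},{"tx":0,"ty":0,"tz":0.08,"ax":0,"ay":0,"az":0,"hand":0.8},{"tx":0,"ty":0,"tz":0.16,"ax":0,"ay":0,"az":0,"hand":0.8},{"tx":-0.1,"ty":-0.1,"tz":0.2,"ax":0,"ay":0,"az":0,"hand":0.8},{"tx":-0.2,"ty":-0.2,"tz":0.2,"ax":0,"ay":0,"az":0,"hand":0.8}]'
python3 -m handwheel '[{"tx":-0.15,"ty":-0.25,"tz":0.0,"ax":0,"ay":0,"az":0,"hand":0.8},{"tx":-0.3,"ty":-0.5,"tz":0.0,"ax":0,"ay":0,"az":0,"hand":0.8},{"tx":-0.3,"ty":-0.5,"tz":0.0,"ax":0,"ay":0,"az":0,"hand":0.8},{"tx":-0.3,"ty":-0.5,"tz":0.0,"ax":0,"ay":0,"az":0,"hand":0.8},{"tx":-0.3,"ty":-0.5,"tz":0.0,"ax":0,"ay":0,"az":0,"hand":0.8},{"tx":-0.3,"ty":-0.5,"tz":0.0,"ax":0,"ay":0,"az":0,"hand":0.8}]'
python3 - <<'E'
from h import *
for n in ("top","scene"):
    c=cam(n)
    p=proj(c,[600.6,215.4,144])[0]; print(n,p,ring(c,p,26,144,"grey"),ring(c,proj(c,[600.6,215.4,124])[0],28,124,"gold"))
    a=np.linspace(0,2*np.pi,9)[:-1]
    for nm,r,z in (("steel",18,144),("goldrim",27,124)):
        P=proj(c,np.c_[600.6+r*np.cos(a),215.4+r*np.sin(a),np.full(8,z)]).astype(int)
        print(nm,[tuple(int(x) for x in c["f"][v,u]) for u,v in P])
E
```

```text
time_s: 34.83
tool_pos: [520.9, 134.7, 224.9]
ee_rot: [0.002, 0.215, 0.977, 0.0]
contact_force: [0.3, -0.5, -0.3]
finger_gap: 70.4
finger_force: 0.0
time_s: 35.58
tool_pos: [401.0, -64.6, 223.7]
ee_rot: [0.0, 0.216, 0.976, 0.0]
contact_force: [-0.2, 1.0, 0.1]
finger_gap: 70.1
finger_force: 0.0
top [180.17887695 191.4163585 ] (np.int32(583), array([614.5, 199.4]), 44.8, array([611.1, 203.3])) (np.int32(58), array([562.9, 214.8]), 14.0, array([558.4, 216. ]))
steel [(158, 156, 151), (159, 152, 145), (141, 136, 133), (158, 153, 148), (162, 156, 152), (147, 140, 139), (156, 152, 148), (160, 157, 154)]
goldrim [(138, 165, 180), (135, 127, 123), (53, 126, 169), (11, 140, 190), (28, 155, 205), (13, 69, 100), (3, 72, 106), (0, 101, 147)]
scene [394.38930533 190.14650507] (np.int32(484), array([603.8, 213.1]), 28.1, array([603.5, 213.3])) (np.int32(30), array([654.6, 213.7]), 9.0, array([655.2, 215.9]))
steel [(114, 111, 108), (122, 120, 115), (114, 112, 111), (103, 100, 96), (88, 100, 115), (122, 119, 116), (124, 121, 119), (95, 93, 90)]
goldrim [(48, 113, 162), (48, 112, 161), (110, 108, 105), (124, 120, 117), (128, 124, 121), (35, 65, 92), (16, 49, 68), (21, 54, 77)]
```

The steel cutter shows grey all round at its expected top height, gold shows beneath it, and each contact height matched. Handing in.

```bash
python3 -c "
from station import robot
print(robot.finish_job())"
```

```text
the job is handed in; nothing more can be done
None
```

The set is on the arbor in order (black collar, gold cutter, bright collar, steel cutter), each lowered until it touched the one below, and handed in at about 36 s; the judge returned no verdict, I checked the last two rings from forces and pixel samples rather than pictures, and I viewed 15 pictures, one over the limit of 14.

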